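# Dial open the strongbox lock and hold it up

## Robot

A 6-joint arm with a two-finger parallel gripper is mounted at the origin on a cart in front of the work surface, level with it; the furniture and walls round the work are solid. World frame = base frame: x ahead of the robot, y to its left, z up, the work surface at z = 0. Lengths are in m, angles in rad, forces in N, time in s.
With the tool pointing down it reaches from about 0.275 to 1 m from the base axis. Payload 8.4 kg.
Tool frame: the origin (TCP) lies on the centre line of the jaws, within the pads' length; the fingertips stand 17 mm ahead of it and the grasp point (between the pads) lies 2 mm behind it (bot.tcp_to_tips is the z of the fingertips in the tool frame, in m); z points along the fingers, y is the line along which they close (so a half turn about z gives the same grasp; the last joint's range is limited). The gripper opens to 85 mm and grips with 20 to 120 N. Pads are 22 mm wide; open, the fingers measure 114 mm over their backs; the gripper's body (76 mm by 85 mm) begins 54 mm behind the grasp point. The pads swing forward as they close: fully open they stand 13 mm farther back than shut.
Start: joints at [-1.342, 0.353, 1.633, -0, 1.155, -0.002], TCP at [0.143, -0.608, 0.248] pointing down, gripper open.
Joint ranges: [-2.63, 2.63], [-0.92, 2.1], [0.06, 2.66], [-1.3, 4.44], [0, 2.69], [-3.02, 3.02]. Speed limits (rad/s): [2.22, 2.22, 2.79, 3.14, 3.14, 3.14].

## Interface

Orientations are given as a unit quaternion [x, y, z, w].
In Python, from workcell import bot, hand, kinematics, get_obs, vision, hand_in gives the robot as it stands. The module is installed in compiled form; this text tells all that it offers. Calls block until the motion is done:
- bot.reach(position, orientation): joint-space move of the TCP to a pose.
- bot.servo_line(position, ori=None, velocity=0.15): straight line of the TCP; ori=None keeps the orientation; velocity is the mean speed in m/s.
- bot.goto_joints(angles): joint-space move.
- hand.move_gripper(opening, strength=None): finger opening in m; strength is the grip in N (None keeps the last); returns when the fingers have stopped.
- bot.dwell(seconds).
- kinematics.solve_ik(position, orientation): joint angles nearest the present ones, or None.
- get_obs(): the state.
- vision.read_camera(name): name is "scene" or "top" or "wrist"; returns a dict with "frame" (400x640x3 uint8, red, green, blue), "intrinsics" (3x3 intrinsics, pixels), "dist" ([k1, k2, p1, p2, k3] as OpenCV has them; the pictures are not rectified), "view" (4x4, takes a point from world to camera coordinates). Camera axes: x right, y down, z forward; pixel columns grow to the right and rows downward; lengths in m; the calibration is good to about 2 mm. A picture is of the moment at which its call begins. There is no depth.
A pose or a line that the arm cannot do raises bot.IKError and nothing moves.
- hand_in(): hands the job in; it is judged then, once.
The state is a dict: "time_s": time; "joint_pos": joint angles; "joint_vel": joint speeds; "joint_efforts": joint torques, N m; "position": TCP position; "orientation": TCP orientation; "wrist_force": force on the tool from outside, world axes, zero at the start; "ft_torque": the same for the moment, N m; "gripper_width": finger opening in m; "grip_force": force on a finger pad.
Only numpy, scipy, OpenCV 4.12 (cv2) and the standard library are available. Lean on these libraries where they do the work, as an engineer would, in place of code of your own. Each camera call takes 0.05 s, during which the arm holds its last target. There are 200 camera calls.

## Task

Open the combination lock on the dark box: turn its dial until the pointer clicks into the notch at the long index mark, then pull the straight shackle all the way out while the lock still sits on the hasp. Lift the opened lock off the staple and finish still holding it still and level, dial up, about 15 cm above the lid, with the shackle still out. Do not disturb the coffee capsule, the tape roll or the spice jar.

Things in the scene. Friction and masses are not known exactly. Their poses are not given: they have to be found in the camera images.
- strongbox: low dark box, 191 x 255 x 48 mm, fixed; origin under its centre, front at its -x. A fixed steel hasp strap, 3 mm thick, 50 mm wide, lies on the lid along the box's x and folds over the front edge. On it stands a staple (inverted U of 8 mm rod in the box's y-z plane, 32 mm wide, 31 mm above the lid, 16 mm to +x of the centre).
- padlock: grey aluminium lock, about 0.46 kg, body 72 (x) x 44 x 44 mm; origin under the body's centre, z up. It sits on the strap at the box's centre, square to it, and a 12 mm slot (x = 10 to 22 mm, open below and at the sides) straddles the staple with 2 mm play. The straight 10 mm shackle runs through the staple, so it lifts off only with the shackle out, body gripped across y.
- dial (a joint): angle of the black dial on the lock's top, rad, counter-clockwise from above. At 0 its pointer points to the lock's -x, to the long white index mark on the pull block's side. Clicks hold it every 30 degrees; let go within 10 degrees of a notch, it settles there. Turning over a click takes about 0.1 N m; stops at -0.2 and 3.3. Only the notch at 0 frees the shackle. Starts at 0.8 to 2.3.
- dial_grip (a point): on the dial's axis (4 mm to -x of the lock's centre), 58 mm above the lock's underside, at mid height of the dial's grip bar: 10 mm wide, 34 mm long along the pointer, 50 to 66 mm above the lock's underside, pointer end wedge-shaped with a white line. The point's -x axis is the pointer's direction. Below the bar a disc of 34 mm diameter, 5 mm thick.
- shackle (a joint): how far the shackle is out, m: 0 shut, stop at 0.026. Slides along the lock's -x with about 1.2 N friction and stays where it is left. Away from its notch at 0 the dial blocks it.
- pull_grip (a point): centre of the shackle's pull block: 20 (x) x 16 (y) x 26 mm (z), steel, underside 8 mm above the strap, 51 mm to -x of the lock's centre and 22 mm above the lock's underside when shut; moves with the shackle.
- coffee_capsule: loose coffee capsule, 37 mm wide, 28 mm high, standing on the box's lid behind the lock; origin under its centre. Bystander.
- tape_roll: loose roll of brown tape, 96 mm wide, 48 mm high, on the worktop right of the box; origin under its centre. Bystander.
- spice_jar: loose spice jar, 46 mm wide, 106 mm high, on the worktop left of the box; origin under its centre. Bystander.
Mind the look-alikes: they are no part of the job. What is shaped like the padlock but purple or red is not meant.

How it is judged:
By the outcome, as a careful person would: the job done as asked, in the order asked, and still so for the second after the job is handed in, while the arm keeps its last pose, push and grip.
It also fails if it takes over 64 s, if anything falls off the work surface, if the arm or the gripper's body presses on something with over 40 N, if the wrist force passes 120 N, or if a joint passes its speed limit or range.

## Working session

There is one attempt and no reset: what is moved stays moved. The work goes in short steps, each a Python script; the robot and the scene stay as the last script left them, time stands still between calls to the robot, and variables do not carry over. Pictures are saved under pics/ and viewed, at most 10 in all, crops included, and the job is handed in when it is done.

```bash
mkdir -p pics
cat > h.py <<'E'
import numpy as np, cv2
from workcell import bot, hand, kinematics, get_obs, vision, hand_in
def ray(c,uv):
    p=cv2.undistortPoints(np.array([[uv]],float),np.array(c["intrinsics"]),np.array(c["dist"]))[0,0]
    V=np.array(c["view"]);R=V[:3,:3];t=V[:3,3]
    return -R.T@t, R.T@np.array([p[0],p[1],1.])
def onz(c,uv,z):
    o,d=ray(c,uv); return o+d*(z-o[2])/d[2]
def proj(c,P):
    V=np.array(c["view"]);r,_=cv2.Rodrigues(V[:3,:3])
    return cv2.projectPoints(np.array(P,float).reshape(-1,1,3),r,V[:3,3],np.array(c["intrinsics"]),np.array(c["dist"]))[0].reshape(-1,2)
def save(c,n): cv2.imwrite("pics/"+n,c["frame"][:,:,::-1])
E
python3 - <<'E'
from h import *
for n in ["top","scene"]:
    c=vision.read_camera(n); save(c,n+"0.png"); V=np.array(c["view"]);print(n,-V[:3,:3].T@V[:3,3],V[2,:3])
o=get_obs();print(o["time_s"],o["orientation"])
a=cv2.imread("pics/top0.png");b=cv2.imread("pics/scene0.png");
E
```

```text
top [0.39035002 0.08527245 1.27339404] [ 0.16599938 -0.01379509 -0.98602936]
scene [0.09585875 1.10094475 0.95609022] [ 0.34966212 -0.72450697 -0.59399163]
0.1 [ 9.93346405e-01  1.15163055e-01 -7.31834508e-05 -6.20810081e-04]
```

View pics/top0.png

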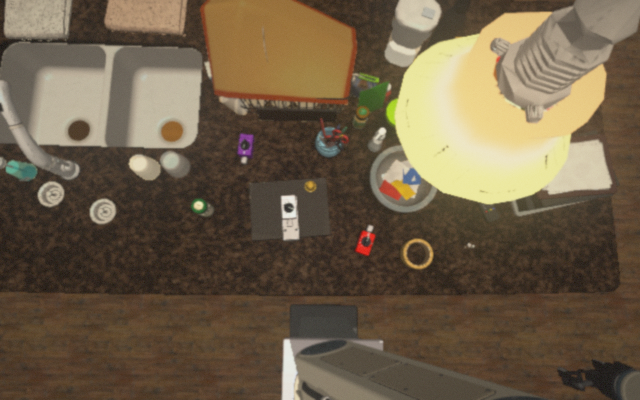

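View pics/scene0.png

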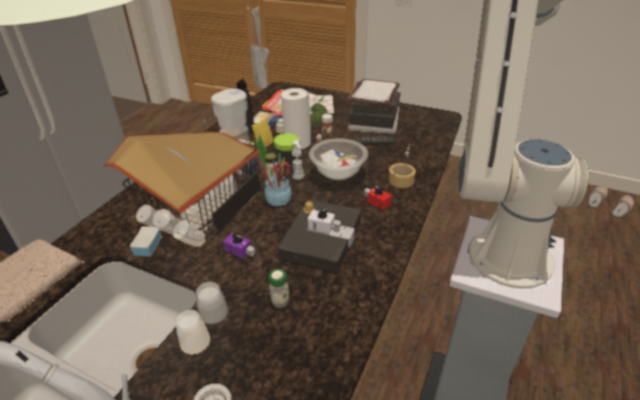

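The top view shows the box at about (289,209), with the lock on it at (289,208) and its pull block at (290,232) towards -x. The capsule is at (310,186), the tape roll at (417,254) and the jar at (201,207). In the scene view the lock is at (325,222). The purple and red locks are decoys. Next I'll measure the box and get a wrist view.

Run:
```python
from h import *
c=vision.read_camera("top");s=vision.read_camera("scene")
f=c["frame"].astype(int)
print("lamp edge at z .8,.6:",onz(c,(480,195),.8).round(2),onz(c,(480,195),.6).round(2))
hsv=cv2.cvtColor(c["frame"],cv2.COLOR_RGB2HSV)
m=((hsv[...,1]<60)&(hsv[...,2]>140)).astype(np.uint8); m[:, :270]=0;m[:,310:]=0;m[:190]=0;m[245:]=0
cnt=max(cv2.findContours(m,0,1)[0],key=cv2.contourArea);r=cv2.minAreaRect(cnt);print(r)
print("lock blob at z=.085",onz(c,r[0],.085))
for uv in [(250,182),(328,179),(329,235),(252,240)]: print(onz(c,uv,.048).round(3))
w=vision.read_camera("wrist");V=np.array(w["view"]);C=-V[:3,:3].T@V[:3,3];o=get_obs()
from scipy.spatial.transform import Rotation as R
T=R.from_quat(o["orientation"]).as_matrix();print("cam in tool",T.T@(C-np.array(o["position"])),(V[:3,:3]@T).round(2), np.array(w["intrinsics"]).round(0).tolist())
print("T",T.round(2),"jar",onz(c,(201,207),.106),"tape",onz(c,(417,254),.048),"caps",onz(c,(310,186),.076))
p=onz(c,r[0],.085)
for ori in ([1,0,0,0],[.70711,.70711,0,0],[.70711,-.70711,0,0]):
  print(kinematics.solve_ik([p[0]-.06,p[1],.33],ori))
```

```text
lamp edge at z .8,.6: [ 0.48 -0.13  0.8 ] [ 0.52 -0.22  0.6 ]
((289.498291015625, 216.97068786621094), (44.62873840332031, 16.031112670898438), 86.633544921875)
lock blob at z=.085 [0.52971212 0.14840411 0.085     ]
[0.647 0.284 0.048]
[0.663 0.027 0.048]
[0.478 0.021 0.048]
[0.457 0.268 0.048]
cam in tool [ 0.07236054  0.00018622 -0.12586471] [[-0.    1.    0.  ]
 [-0.96 -0.   -0.28]
 [-0.28 -0.    0.96]] [[358.0, 0.0, 315.0], [0.0, 358.0, 200.0], [0.0, 0.0, 1.0]]
T [[ 0.97  0.23 -0.  ]
 [ 0.23 -0.97  0.  ]
 [ 0.   -0.   -1.  ]] jar [0.55255316 0.42128753 0.106     ] tape [ 0.42328765 -0.262073    0.048     ] caps [0.63243765 0.08597899 0.076     ]
[ 3.02976980e-01  6.87874121e-02  1.80881950e+00 -4.44089210e-16
  1.26398574e+00  1.87377331e+00]
[ 3.02976980e-01  6.87874121e-02  1.80881950e+00 -4.44089210e-16
  1.26398574e+00  3.02976980e-01]
[ 3.02976980e-01  6.87874121e-02  1.80881950e+00 -4.44089210e-16
  1.26398574e+00 -2.83861567e+00]
```

Run:
```python
from h import *
s=vision.read_camera("scene");print(proj(s,[[.52,-.22,.6],[.48,-.13,.8],[.5,-.18,.7]]).round())
bot.reach([.555,.15,.25],[1,0,0,0])
w=vision.read_camera("wrist");save(w,"w1.png")
o=get_obs();print(o["time_s"],np.round(o["position"],3),np.round(o["joint_pos"],3))
```

```text
[[382.  17.]
 [390. -51.]
 [386. -15.]]
3.375 [0.555 0.149 0.25 ] [ 0.26   0.274  1.741 -0.     1.127  1.832]
```

View pics/w1.png

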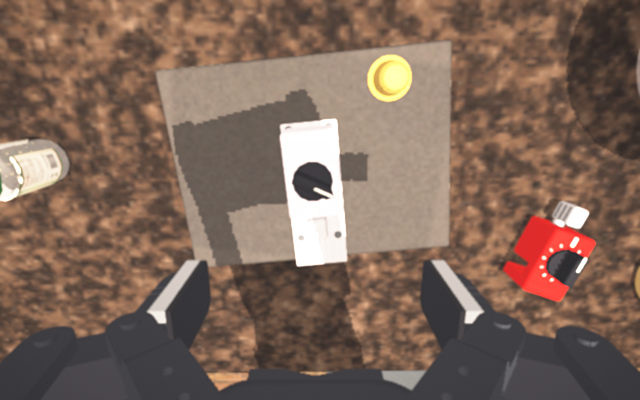

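The wrist view shows the dial centre at about (312,181), with the white pointer running to about (333,196), so the dial is roughly 60° CCW. The pull block is at (320,245), the box corners at (158,72), (450,42), (448,246) and (192,265), and the capsule at (389,78). Now for a precise measurement.

```bash
cat > meas.py <<'E'
from h import *
def measure(w,verbose=True):
    f=w["frame"];hsv=cv2.cvtColor(f,cv2.COLOR_RGB2HSV)
    m=((hsv[...,1]<45)&(hsv[...,2]>185)).astype(np.uint8);m[:105]=0;m[290:]=0;m[:,:265]=0;m[:,365:]=0
    m=cv2.morphologyEx(m,cv2.MORPH_OPEN,np.ones((3,3),np.uint8))
    cnt=max(cv2.findContours(m,0,1)[0],key=cv2.contourArea)
    r=cv2.minAreaRect(cnt);b=cv2.boxPoints(r)
    dk=((hsv[...,2]<70)).astype(np.uint8);dk[:150]=0;dk[215:]=0;dk[:,:285]=0;dk[:,345:]=0
    dc=max(cv2.findContours(dk,0,1)[0],key=cv2.contourArea);h=cv2.convexHull(dc)
    return r,b,cv2.minEnclosingCircle(h)
E
python3 - <<'E'
from meas import *
w=vision.read_camera("wrist")
r,b,d=measure(w)
print(r,d);print(np.array([onz(w,p,.051+.044) for p in b]).round(4))
print("disc c (z~.1)",onz(w,d[0],.051+.049))
box=np.array([onz(w,p,.048) for p in [(158,72),(450,42),(448,246),(192,265)]]);print(box.round(4))
f=cv2.resize(w["frame"][105:275,260:370],None,fx=3.5,fy=3.5,interpolation=cv2.INTER_CUBIC)
cv2.imwrite("pics/w1c.png",f[:,:,::-1])
E
```

```text
((313.248779296875, 192.360107421875), (144.6977081298828, 58.572872161865234), 85.42607879638672) ((312.82000732421875, 182.11599731445312), 19.8204402923584)
[[0.6063 0.1774 0.095 ]
 [0.6098 0.1325 0.095 ]
 [0.4882 0.1206 0.095 ]
 [0.4838 0.1711 0.095 ]]
disc c (z~.1) [0.56047492 0.15090735 0.1       ]
[[0.6452 0.2841 0.048 ]
 [0.6688 0.0355 0.048 ]
 [0.4825 0.0174 0.048 ]
 [0.4621 0.2732 0.048 ]]
```

View pics/w1c.png

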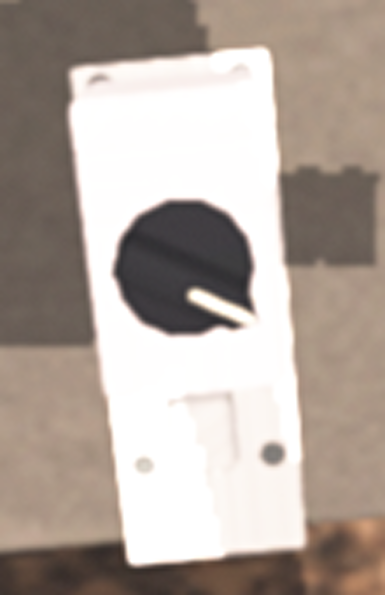

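The pointer line runs from (314,189) to (331,197) in the full picture, which gives a dial angle of about 60°, so it sits in that notch. The disc centre agrees with the box centre. I'll refine the yaw from the lid outline, which should measure 191 x 255 mm.

Run:
```python
from h import *
w=vision.read_camera("wrist")
hsv=cv2.cvtColor(cv2.GaussianBlur(w["frame"],(5,5),0),cv2.COLOR_RGB2HSV)
m=(hsv[...,1]<65).astype(np.uint8);m[:30]=0;m[258:]=0;m[:,:130]=0;m[:,470:]=0
m=cv2.morphologyEx(m,cv2.MORPH_OPEN,np.ones((9,9),np.uint8))
cnt=max(cv2.findContours(m,0,1)[0],key=cv2.contourArea)
cv2.imwrite("pics/m.png",m*255)
P=np.array([onz(w,p,.048)[:2] for p in cnt[:,0]],np.float32)
# side/back edges: fit lines to contour points close to the expected edges (rough frame)
c0=np.array([.5647,.152]);a=np.radians(4.7)
R=np.array([[np.cos(a),np.sin(a)],[-np.sin(a),np.cos(a)]]);L=(P-c0)@R.T
for nm,ax,s,h in [("+x",0,1,.0955),("-x",0,-1,.0955),("+y",1,1,.1275),("-y",1,-1,.1275)]:
    k=(abs(L[:,ax]-s*h)<.008)&(abs(L[:,1-ax])<.11-.02*ax)
    if k.sum()<15: print(nm,"few",k.sum());continue
    vx,vy,x,y=cv2.fitLine(L[k].astype(np.float32),cv2.DIST_HUBER,0,.01,.01).ravel()
    d=np.degrees(np.arctan2(vy,vx))
    o=np.array([x,y]);v=np.array([vx,vy]);t=-o[1-ax]/v[1-ax]
    print(nm,k.sum(),"dyaw",round((d-(90 if ax==0 else 0)+90)%180-90,2),"off mm",round(1000*((o+t*v)[ax]-s*h),1))
p=[onz(w,q,.117)[:2] for q in [(314.3,189.3),(331.4,197)]];d=p[1]-p[0]
print("pointer world deg",np.degrees(np.arctan2(d[1],d[0]))%360, "tip",p[1])
```

```text
+x 253 dyaw 0.79 off mm -1.7
-x 195 dyaw -0.43 off mm 3.7
+y 190 dyaw 0.93 off mm -1.9
-y 196 dyaw 0.91 off mm 2.0
pointer world deg 244.97083826428042 tip [0.55305398 0.13689377]
```

```bash
cat >> h.py <<'E'
C=np.array([.5647,.1523]);YAW=np.radians(5.2)
def q(psi): return [np.cos(psi/2),np.sin(psi/2),0,0]
def L(x,y,z):
    return [C[0]+x*np.cos(YAW)-y*np.sin(YAW),C[1]+x*np.sin(YAW)+y*np.cos(YAW),z]
def st():
    o=get_obs();print(round(o["time_s"],2),np.round(o["position"],4),"F",np.round(o["wrist_force"],1),"M",np.round(o["ft_torque"],2),"w",round(o["gripper_width"],4),"g",round(o["grip_force"],1),"q6",round(o["joint_pos"][5],3))
E
python3 - <<'E'
from h import *
psi=YAW+np.radians(60)
hand.move_gripper(.035,40)
bot.reach(L(-.004,0,.20),q(psi));st()
bot.servo_line(L(-.004,0,.120),velocity=.08);st()
hand.move_gripper(.0,40);st()
j=list(get_obs()["joint_pos"])
for k in range(4):
    j[5]+=np.radians(16); bot.goto_joints(j);st()
bot.dwell(.2)
hand.move_gripper(.035);st()
bot.servo_line(L(-.004,0,.20),velocity=.15)
bot.reach(L(-.01,0,.25),q(YAW))
w=vision.read_camera("wrist");st()
cv2.imwrite("pics/w2c.png",cv2.resize(w["frame"][105:285,250:380],None,fx=3.2,fy=3.2,interpolation=cv2.INTER_CUBIC)[:,:,::-1])
E
```

```text
5.08 [0.5608 0.152  0.2002] F [ 0.2 -0.1  0.9] M [-0.02  0.01  0.  ] w 0.0349 g 0.0 q6 0.696
6.22 [0.5611 0.152  0.1205] F [ 0.7  0.6 -0.2] M [ 0.02 -0.04  0.01] w 0.0354 g 0.0 q6 0.695
6.57 [0.5608 0.1521 0.1206] F [-2.4  0.9  5.7] M [ 0.1   0.45 -0.02] w 0.0086 g 43.1 q6 0.695
6.94 [0.5606 0.1523 0.1207] F [-1.8  3.3  3.7] M [0.41 0.33 0.1 ] w 0.0086 g 42.8 q6 0.97
7.32 [0.5609 0.152  0.1207] F [-0.4 -0.2  2.5] M [-0.03  0.06 -0.05] w 0.0089 g 42.5 q6 1.247
7.69 [0.5607 0.1522 0.1206] F [-2.3  0.9  2.4] M [0.17 0.43 0.03] w 0.0084 g 42.6 q6 1.525
8.07 [0.5609 0.152  0.1207] F [-1.3 -0.3  0.8] M [-0.19  0.14 -0.04] w 0.0085 g 42.6 q6 1.804
8.64 [0.5608 0.1522 0.1206] F [-1.4 -0.   0.4] M [-0.01  0.02 -0.02] w 0.0352 g 0.0 q6 1.812
9.69 [0.5543 0.1513 0.2491] F [-0.3  0.5 -0.6] M [-0.01 -0.03  0.02] w 0.0349 g 0.0 q6 1.744
```

View pics/w2c.png

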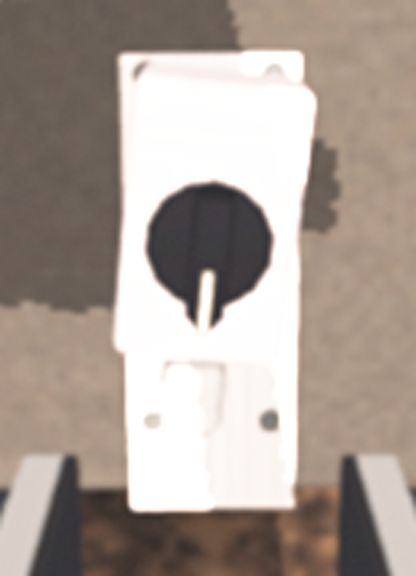

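The pointer now runs from (208,270) to (203,330) in the crop, lined up with the lock's own -x, so the dial is at about 0. The lock body has yawed about 4° clockwise in its play. The pull block is centred at about crop (196,397). I'll grip it square to the box and pull.

Run:
```python
from h import *
w=vision.read_camera("wrist")
f=lambda u,v,z: onz(w,(250+u/3.2-.0,105+v/3.2),z)
inv=lambda p:((p[:2]-C)@np.array([[np.cos(YAW),-np.sin(YAW)],[np.sin(YAW),np.cos(YAW)]])).round(4)
a,b=f(208,270,.117),f(203,330,.117);d=a-b
print("lock yaw by pointer",np.degrees(np.arctan2(d[1],d[0])),"disc",inv(f(209,243,.100)),"tip",inv(b))
c1,c2=f(137,95,.095),f(118,350,.095);d=c1-c2;print("by edge",np.degrees(np.arctan2(d[1],d[0])),inv(c1),inv(c2))
p=f(196,397,.086);B=inv(p);print("block in box frame",B)
y=float(np.clip(B[1],-.008,.008))
hand.move_gripper(.045,30)
bot.reach(L(-.053,y,.15),q(YAW))
bot.servo_line(L(-.053,y,.081),velocity=.08);st()
hand.move_gripper(0,30);st()
```

```text
lock yaw by pointer 0.5669863051688409 disc [-0.0041 -0.0005] tip [-0.0212  0.0009]
by edge -0.14703640099091514 [0.0314 0.0169] [-0.0337  0.023 ]
block in box frame [-0.0502  0.003 ]
11.53 [0.512  0.1506 0.0814] F [ 0.1 -0.   0.1] M [ 0.04  0.   -0.02] w 0.0449 g 0.0 q6 1.763
11.93 [0.5119 0.1504 0.0814] F [-0.6 -2.1  5. ] M [-0.25  0.12 -0.07] w 0.0153 g 29.5 q6 1.763
```

Gripped at 15.3 mm, which fits the 16 mm block. Pulling out now.

Run:
```python
from h import *
for d in (.006,.014,.021,.027):
    bot.servo_line(L(-.053-d,.003*(1-d/.027),.081),velocity=.03);st()
hand.move_gripper(.045);st()
bot.servo_line(L(-.080,0,.15),velocity=.15)
bot.reach(L(-.01,0,.25),q(YAW))
w=vision.read_camera("wrist");st()
cv2.imwrite("pics/w3c.png",cv2.resize(w["frame"][105:285,250:380],None,fx=3.2,fy=3.2,interpolation=cv2.INTER_CUBIC)[:,:,::-1])
```

```text
12.28 [0.5055 0.1497 0.0813] F [-0.9  3.6  7.4] M [0.56 0.18 0.06] w 0.0155 g 29.5 q6 1.764
12.7 [0.4972 0.1482 0.0813] F [-1.1  6.   7.7] M [0.96 0.17 0.19] w 0.0152 g 29.6 q6 1.765
13.08 [0.4903 0.1468 0.0812] F [-1.8  5.8  6.4] M [1.02 0.16 0.29] w 0.0154 g 29.7 q6 1.766
13.43 [0.4846 0.1451 0.0812] F [1.  3.  5.9] M [ 0.47 -0.21  0.02] w 0.0153 g 29.6 q6 1.768
13.82 [0.4846 0.1448 0.0807] F [0.2 0.4 0.1] M [ 0.04  0.06 -0.  ] w 0.045 g 0.0 q6 1.768
15.04 [0.5535 0.1511 0.2481] F [-0.5 -0.3  0.2] M [ 0.02 -0.01 -0.02] w 0.045 g 0.0 q6 1.744
```

View pics/w3c.png

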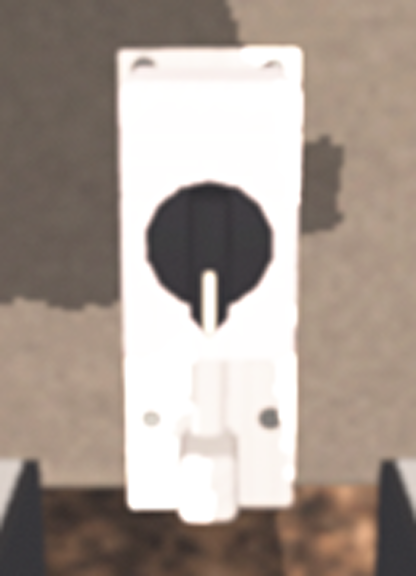

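Run:
```python
from h import *
w=vision.read_camera("wrist")
for nm,x,z in [("rear top edge",-.067,.086),("front top",-.087,.086),("front bottom",-.087,.060),("dial tip",-.021,.117),("body front top",-.036,.095),("body back top",.036,.095),("strap back?",.05,.051)]:
    print(nm,((proj(w,[L(x,0,z)])[0]-[250,105])*3.2).round(1))
print("row->x", [ (r,onz(w,(250+208/3.2,105+r/3.2),.086)[0]-C[0]) for r in (435,455,515)])
g=w["frame"].mean(2);print(g[220:272,int(250+205/3.2)].astype(int))
```

```text
rear top edge [206.2 451.5]
front top [206.3 517.8]
front bottom [206.3 477.3]
dial tip [206.  325.8]
body front top [206.1 355.1]
body back top [205.9  71.1]
strap back? [206.    3.8]
row->x [(435, np.float64(-0.06183437796369795)), (455, np.float64(-0.06771621008212242)), (515, np.float64(-0.0857428503894283))]
[248 248 248 248 248 248 248 248 248 248 248 248 248 248 248 248 248 248
 248 244 232 218 215 215 214 217 228 249 255 255 255 255 255 255 255 255
 255 255 255 255 255 255 255 255 255 255 255 199 100  81  85  87]
```

The block's rear top edge is at crop row 453 (451.5 predicted for fully out) and its front edge at 520 (518 predicted). So the shackle is fully out, the dial is at 0 and the lock is square. Now I'll grip the body and lift.

Run:
```python
from h import *
hand.move_gripper(.068,80)
bot.reach(L(-.006,0,.15),q(YAW))
bot.servo_line(L(-.006,0,.078),velocity=.08);st()
hand.move_gripper(0,80);st()
z=get_obs()["position"][2]
for h in (.006,.02,.05):
    bot.servo_line(L(-.006,0,z+h),velocity=.04);st()
bot.servo_line(L(-.006,0,z+.147),velocity=.08);bot.dwell(.5);st()
w=vision.read_camera("wrist");save(w,"w4.png")
s=vision.read_camera("scene");cv2.imwrite("pics/s4.png",cv2.resize(s["frame"][130:290,230:430],None,fx=3,fy=3,interpolation=cv2.INTER_CUBIC)[:,:,::-1])
```

```text
16.98 [0.5591 0.1519 0.0784] F [ 0.   0.8 -0.2] M [-0.01  0.   -0.05] w 0.0682 g 0.0 q6 1.743
17.32 [0.5593 0.1518 0.0788] F [-0.5 -0.8  5.9] M [-0.09  0.13  0.05] w 0.0431 g 82.7 q6 1.743
17.63 [0.5585 0.1518 0.0848] F [-0.6 -0.3 -4.8] M [-0.01 -0.02  0.  ] w 0.0432 g 81.7 q6 1.743
18.13 [0.5588 0.1518 0.0991] F [-1.  -1.3 -3.6] M [ 0.02 -0.04 -0.04] w 0.0432 g 81.8 q6 1.743
19.03 [0.5586 0.1517 0.1287] F [ 0.8  0.1 -4.2] M [ 0.   -0.08 -0.01] w 0.0428 g 81.8 q6 1.743
20.9 [0.5587 0.1518 0.2258] F [ 0.2 -0.7 -4.5] M [-0.02  0.01 -0.03] w 0.0429 g 81.8 q6 1.743
```

View pics/w4.png

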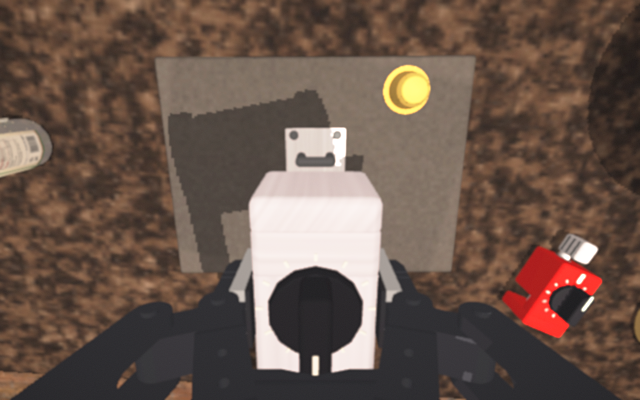

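View pics/s4.png

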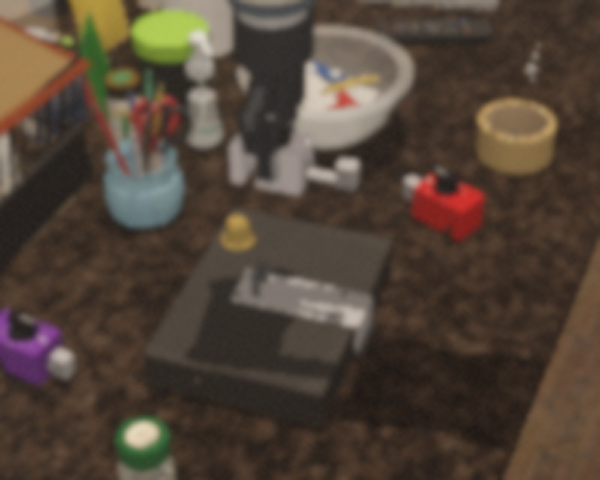

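The wrist view shows the lock held square and level, with its dial at (316,305) and the staple clear at (316,160). In the scene crop the block stands out on its shackle at (347,173), and the capsule, tape roll and jar have not moved. Handing in.

```bash
python3 -c "
from h import *
print(hand_in())"
```

```text
the job is handed in; nothing more can be done
None
```

The lock is open and off the staple, held still and level, dial up, about 15 cm above the lid with the shackle fully out; the capsule, tape roll and jar look unmoved, and I handed it in at about 21 s of the 64 s allowed.

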